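Clamp a jug lid, punch the maker's mark, release it

TASK

The bamboo jug lid in the marking jig needs its maker's mark. Press the red lever down over centre until the clamp locks on the lid, then, with the lid clamped, drive the brass punch fully down with the mallet (not with the gripper) and let it spring back. Stand the mallet back on the cork mat on its head as it was, swing the red lever all the way back up so that the clamp is open again, and leave the lid in its nest and the glassware and stacked lids where they are.

Things in the scene. Friction and masses are not known exactly. Their poses are not given: they have to be found in the camera images.
- jig: Marking jig fixed to the bench: grey plate 280 x 110 x 12 mm. Origin on the bench under its centre line, 20 mm from mid-length. Its x axis runs along the plate, from the toggle clamp (x < 0) to the lid nest (centre x = 75 mm) and punch (x = 105 mm, in a dark guide, top 68 mm high, on a post at x = 137 to 155); z up. Clamp closed, nothing but the punch is higher than 85 mm.
- lever (a joint): Clamp lever angle. 0 open: lever leans 75 deg above level, up and away from the lid (jig's -x), clamp arm raised. Grows as it is pushed down to -x: pad meets lid at 0.9, dead centre 1.15, locked at the stop 1.35 (lever 2 deg below level, pad force 7 N). Needs 2 to 3 N at the grip, up to 7 N near dead centre; stays put when open, snaps to the stop past dead centre. Starts open.
- lever_pivot (a point): Pivot of the lever: on the jig at x = -90 mm, y = 0, 64 mm above the bench. Axes as the jig's.
- lever_grip (a point): Point on the centre line of the lever's red grip, 115 mm from the pivot. The grip is a round bar 18 mm thick that covers 57 to 140 mm from the pivot. Its x axis points along the lever away from the pivot, its y axis is the hinge line.
- clamp_pad: Sprung black rubber pad, 22 mm wide, 10 mm thick, at the end of the steel clamp arm; origin at the middle of its lower face; z points up its spindle. The arm is 85 mm long, pivoted at the jig's x = -30 mm, 42 mm above the bench; raised (63 deg) it reaches 135 mm high. Closed, it presses the lid at the jig's x = 55 mm.
- lid: Pale bamboo lid, disc 90 mm across, 16 mm thick, lying loose in the nest with 1.5 mm of play. Origin at the centre of its underside, 12 mm above the bench.
- punch (a joint): How far the brass punch is pressed down, in m: 0 up, 0.010 fully down (stop). A spring returns it: 2.4 N starts it, 6.4 N takes it fully down.
- punch_top (a point): Centre of the punch's flat brass cap, 26 mm across; up, it stands 104 mm above the bench.
- mallet: Mallet, 0.3 kg: black rubber head, upright cylinder 56 mm wide, 64 mm high, standing by itself on its flat striking face; origin at the centre of that face, z up. Wooden handle level along its -x axis from the head to 151 mm from the origin, 22 mm wide, 20 mm high, centre line 32 mm above the striking face.
- mallet_grip (a point): Point on the centre line of the mallet's handle, 47 mm from the head's axis, 32 mm above the striking face. Axes as the mallet's.
- mat: Cork mat fixed to the bench, 200 (its x) x 160 (its y) x 4 mm, on which the mallet stands. Origin at the centre of its underside.
- cup: Clear glass mug, 72 mm wide, 85 mm high; origin at the centre of its underside. To be left alone.
- vial: Green glass jar with a bamboo cap, 52 mm wide, 100 mm high; origin at the centre of its underside. To be left alone.
- lid_stack: Stack of three finished lids stuck together, 76 mm across, 42 mm high; origin at the centre of its underside. To be left alone.
Mind the look-alikes: they are no part of the job. Several things have the shape of the mallet; the one meant has the colours described above. There is more than one size of the lid; the one meant has the size given above.

How it is judged:
By the outcome, as a careful person would: the job done as asked, in the order asked, and still so for the second after the job is handed in, with the robot touching nothing.
It also fails if it takes over 72 s, if anything falls off the work surface, if the arm or the gripper's body presses on something with over 40 N, if the wrist force passes 120 N, or if a joint passes its speed limit or range.

ROBOT

A 6-joint arm with a two-finger parallel gripper is mounted at the origin on the work surface. World frame = base frame: x ahead of the robot, y to its left, z up, the work surface at z = 0. Lengths are in mm, angles in rad, forces in N, time in s.
With the tool pointing down it reaches from about 325 to 850 mm from the base axis. Payload 4.4 kg.
Tool frame: the origin (TCP) lies midway between the tips of the shut fingers; the grasp point (between the pads) lies behind it (arm.grasp_offset is the z of the grasp point in the tool frame, in mm); z points along the fingers, y is the line along which they close (so a half turn about z gives the same grasp; the last joint's range is limited). The gripper opens to 94 mm and grips with 3 to 60 N. Pads are 16 mm wide; open, the fingers measure 119 mm over their backs; the gripper's body (75 mm by 177 mm) begins 78 mm behind the grasp point.
Start: joints at [1.149, 0.207, 1.542, -0, 1.393, -0.15], TCP at [154.377, 553.89, 173.347] pointing down, gripper open.
Joint ranges: [-2.73, 2.73], [-0.86, 2.22], [0.23, 2.46], [-1.11, 4.25], [0.08, 2.63], [-2.82, 2.82]. Speed limits (rad/s): [2.79, 2.79, 3.14, 3.14, 3.14, 3.14].

INTERFACE

Orientations are given as [roll, pitch, yaw] about the fixed x, y, z axes, in that order (R = Rz(yaw) Ry(pitch) Rx(roll)).
In Python, from rig import arm, eyes, job gives the robot as it stands.
- The arm moves only by the tool step_arm, never from a script. Its argument "motion" is text: rows parted by semicolons, each of 6 numbers parted by spaces: the shift along the world's x, y, z as a fraction of full scale, then the turn, a rotation vector about the world's x, y, z as a fraction of full scale. In form: tx ty tz ax ay az; .... A call has 1 to 10 rows; each row is the pose to reach, as a shift and turn from the pose commanded when the call began, turning the shorter way round; what a row does not reach only later rows make up. Full scale, the value 1, is 0.4 m for a shift and 2 pi rad for a turn. A row lasts 1/8 s, in which the tool goes at most 62.5 mm and 10.7 degrees, less where a joint would pass 70% of its speed; a pose out of reach is approached as far as the arm can. A call with a number of a shift or a turn outside -1 to 1 is refused whole. A call with a gripper value outside its range is refused whole. "gripper" is the finger opening in mm, from 0 to 94, set as the call begins (left out, the last holds). The fingers move at their own pace and stop on an object; the grip force is fixed at half the most. Time passes only in rows, so rows that repeat a pose let the fingers close. It gives the time, the measured TCP pose, the force, the opening and the grip force at its end, in the units of the state.
- arm.get_state(): the state, without advancing time (a new reading comes with each control period).
- eyes.get_image(name): name is "scene" or "top" or "wrist"; returns the picture (384x512x3 uint8, red, green, blue); there is no depth.
- eyes.camera_info(name): a dict with "mtx" (3x3 intrinsics, pixels), "origin" and "attitude" of the camera in the world. Camera axes: x right, y up, looking along -z (the intrinsics and any distortion apply to the point x, -y, -z); pixel columns grow to the right and rows downward; lengths in mm; the calibration is good to about 2 mm. A picture is of the moment at which its call begins: read the wrist's pose just before it. camera_info takes no time and is no camera call; for the wrist camera it gives the pose at the moment of the call.
- job.job_done(): hands the job in; it is judged then, once.
The state is a dict: "time": time; "joints": joint angles; "joint_vel": joint speeds; "joint_efforts": joint torques, N m; "tcp_pos": TCP position; "ee_rot": TCP orientation; "ft_force": force on the tool from outside, world axes, zero at the start; "moment": the same for the moment, N m; "width": opening from 0.0 (shut) to 1.0 (fully open); "grasp_force": force on a finger pad.
Only numpy, scipy, OpenCV 4.12 (cv2) and the standard library are available. Lean on these libraries where they do the work, as an engineer would, in place of code of your own. Each camera call takes 0.05 s, during which the arm holds its last target. There are 200 camera calls.

## Working session

There is one attempt and no reset: what is moved stays moved. The work goes in short steps, Python scripts to look and compute and a tool call to move; the robot and the scene stay as the last step left them, time stands still between calls to the robot, and variables do not carry over. Pictures are saved under pics/ and viewed, at most 10 in all, crops included, and the job is handed in when it is done.

Besides the shell and the picture viewer there is one more tool, called after "Emit:" by a JSON object that holds its "fn" and its "kwargs", one argument or row to a line. step_arm: Moves the arm, as the interface text tells. Shift numbers are shares of 0.4 m and turn numbers shares of 2 pi rad, none past 1 either way. Its arguments: {"type":"object","properties":{"motion":{"type":"string"},"gripper":{"type":"number"}},"required":["motion"]}

```bash
mkdir -p pics; ls; python3 - <<'E'
from rig import arm, eyes, job
import cv2, numpy as np
for n in ["scene","top"]:
    im=eyes.get_image(n); cv2.imwrite(f"pics/{n}0.png",im[:,:,::-1]); 
    c=eyes.camera_info(n); print(n,c)
print(arm.get_state(), arm.grasp_offset)
a=cv2.imread("pics/scene0.png");b=cv2.imread("pics/top0.png")
cv2.imwrite("pics/top0b.png",cv2.resize(b,(800,600),interpolation=cv2.INTER_CUBIC))
cv2.imwrite("pics/scene0b.png",cv2.resize(a,(800,600),interpolation=cv2.INTER_CUBIC))
E
```

```text
pics
scene {'mtx': array([[464.94894043,   0.        , 255.25070655],
       [  0.        , 464.94894043, 193.5417895 ],
       [  0.        ,   0.        ,   1.        ]]), 'origin': array([1095.87950755, -859.15178714, 1262.05754516]), 'attitude': array([0.77751597, 0.00983593, 0.59952865])}
top {'mtx': array([[393.95150296,   0.        , 253.64787095],
       [  0.        , 393.95150296, 189.44071855],
       [  0.        ,   0.        ,   1.        ]]), 'origin': array([ 227.63306939,   17.61597617, 1313.87104695]), 'attitude': array([ 0.19163192,  0.0073788 , -1.59702119])}
{'time': 0.1, 'joints': array([ 1.14852047e+00,  2.07308220e-01,  1.54280018e+00,  2.07064496e-06,
        1.39351534e+00, -1.50484048e-01]), 'joint_vel': array([ 0.00010015, -0.00211108, -0.00152591, -0.00169652,  0.00059977,
       -0.00049344]), 'joint_efforts': array([-8.29621458e-04, -3.71870935e+01, -2.82291985e+01,  7.00865407e-02,
        3.12379701e-02, -5.22776429e-05]), 'tcp_pos': array([154.03526096, 553.15917019, 172.32726307]), 'ee_rot': array([-3.13958483e+00, -3.06508075e-04,  2.86980017e+00]), 'ft_force': array([ 0.31073799, -0.48619414, -0.35397033]), 'moment': array([-0.01691764,  0.00370938,  0.00298355]), 'grasp_force': 0.0, 'width': 1.0008517467114029} -18.8
```

View pics/top0b.png

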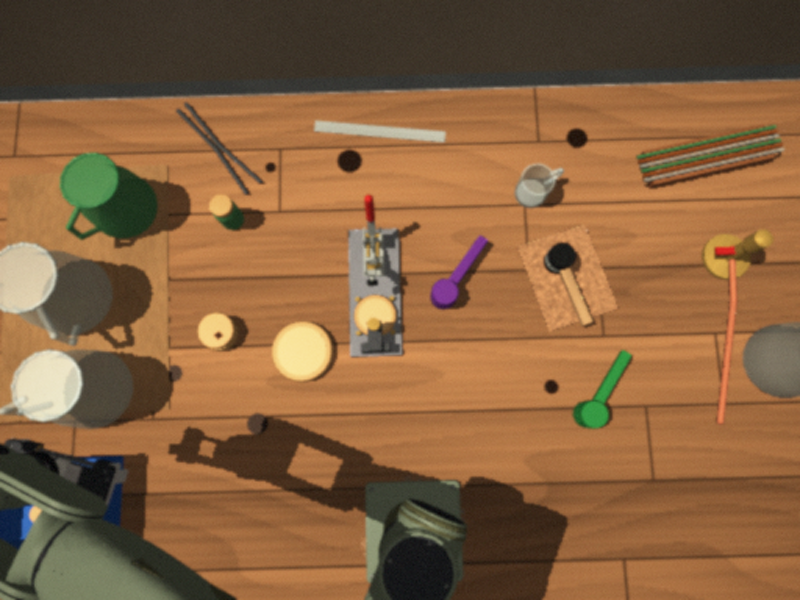

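View pics/scene0b.png

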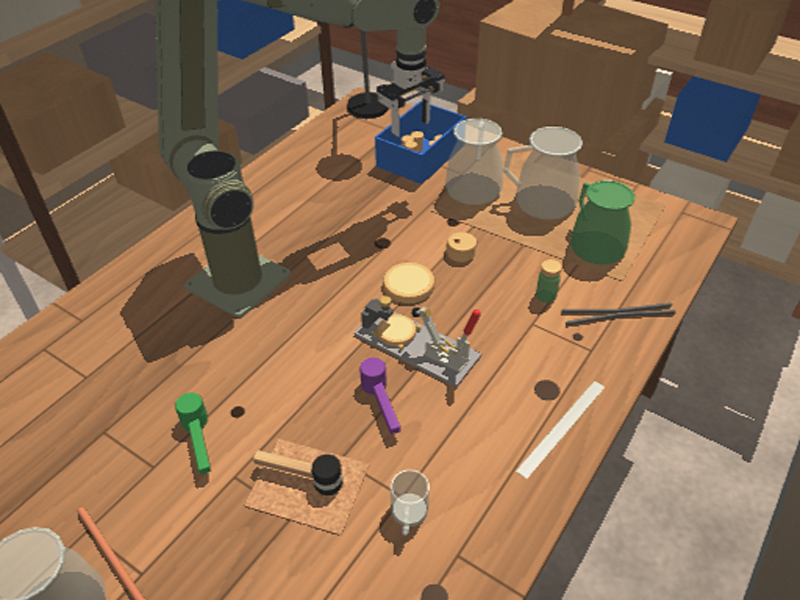

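The top view (800x600) shows these positions:

- **Jig:** (375,292), with the red lever at (369,208), lid at (376,315) and punch at (375,328).
- **Mallet candidates:** purple (445,292), green (593,413), and black head with wooden handle on cork (561,257). I choose the black one.
- **Lid candidates:** loose large lid (303,350), stack (217,331), and the one in the nest (376,315). I choose the nest lid.
- **Others:** cup (537,185) and vial (225,210).

```bash
cat > h.py <<'E'
import cv2, numpy as np
from scipy.spatial.transform import Rotation as R
from rig import arm, eyes, job
def ray(ci,uv):
    uv=np.atleast_2d(np.array(uv,float)); K=ci["mtx"]
    d=np.c_[(uv[:,0]-K[0,2])/K[0,0],-(uv[:,1]-K[1,2])/K[1,1],-np.ones(len(uv))]
    return ci["origin"], d@R.from_euler("xyz",ci["attitude"]).as_matrix().T
def onz(ci,uv,z):
    o,d=ray(ci,uv); return o+d*((z-o[2])/d[:,2])[:,None]
def proj(ci,P):
    p=(np.atleast_2d(P)-ci["origin"])@R.from_euler("xyz",ci["attitude"]).as_matrix()
    K=ci["mtx"]; return np.c_[K[0,2]-K[0,0]*p[:,0]/p[:,2],K[1,2]+K[1,1]*p[:,1]/p[:,2]]
def tri(c1,u1,c2,u2):
    o1,d1=ray(c1,u1);o2,d2=ray(c2,u2);d1,d2=d1[0],d2[0]
    s=np.linalg.lstsq(np.c_[d1,-d2],o2-o1,rcond=None)[0]
    a,b=o1+s[0]*d1,o2+s[1]*d2; return (a+b)/2,np.linalg.norm(a-b)
def mask(im,lo,hi,box=None):
    m=cv2.inRange(cv2.cvtColor(im,cv2.COLOR_RGB2HSV),np.array(lo),np.array(hi))
    if box:
        k=np.zeros_like(m);k[box[1]:box[3],box[0]:box[2]]=255;m&=k
    return m
def big(m):
    c=max(cv2.findContours(m,cv2.RETR_EXTERNAL,cv2.CHAIN_APPROX_NONE)[0],key=cv2.contourArea); return c[:,0,:]
E
python3 - <<'E'
from h import *
ci=eyes.camera_info("top"); im=cv2.imread("pics/top0.png")[:,:,::-1].copy()
def s(b): return [int(x*.64) for x in b]
hsv=cv2.cvtColor(im,cv2.COLOR_RGB2HSV)
for n,p in dict(plate=(355,270),guide=(378,345),head=(561,255),handle=(575,290),wood=(650,300),mat=(560,310),lid=(376,312),brass=(375,325)).items():
    x,y=s(p); print(n,hsv[y,x])
# plate: low saturation
c=big(mask(im,(0,0,60),(180,75,255),s((335,220,415,365)))); r=cv2.minAreaRect(c.astype(np.float32)); print("plate",r); print(onz(ci,cv2.boxPoints(r),12).round(1))
c=big(mask(im,(0,0,0),(180,255,60),s((540,235,585,280)))); (x,y),rad=cv2.minEnclosingCircle(c); print("head",x,y,rad,onz(ci,[(x,y)],68).round(1))
m=mask(im,(0,180,80),(6,255,255),s((355,185,385,230)));m|=mask(im,(174,180,80),(180,255,255),s((355,185,385,230)));c=big(m);print("lever",c.min(0),c.max(0))
big1=cv2.resize(im[115:245,200:410],None,fx=3.8,fy=3.8,interpolation=cv2.INTER_CUBIC)
cv2.imwrite("pics/crop1.png",big1[:,:,::-1])
E
```

```text
plate [ 15  22 160]
guide [26 22 82]
head [15 35 29]
handle [ 16 132 215]
wood [ 13 153 160]
mat [ 14 142 213]
lid [ 22 109 245]
brass [ 20 162 217]
plate ((239.70228576660156, 185.00634765625), (84.15116882324219, 33.18397903442383), 88.78113555908203)
[[645.3 124.6  12. ]
 [644.6  10.3  12. ]
 [354.6  12.2  12. ]
 [355.2 121.9  12. ]]
head 359.5 164.125 8.761699676513672 [[ 543.9 -326.2   68. ]]
lever [233 125] [238 141]
```

View pics/crop1.png

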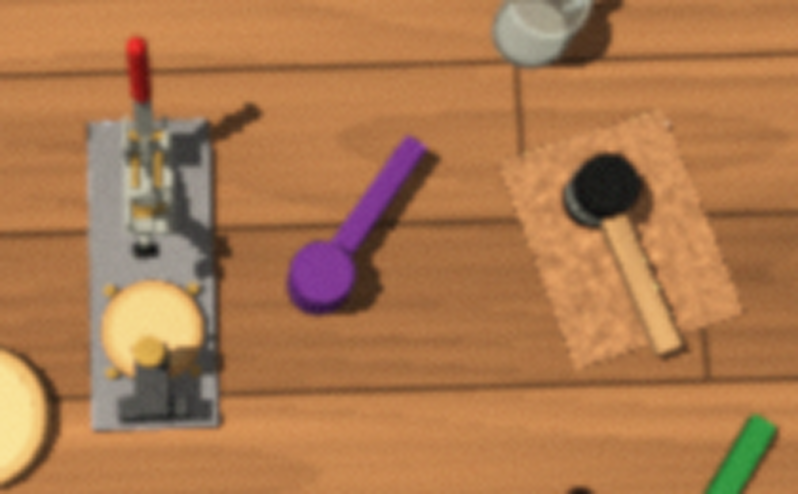

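The crop confirms the black rubber and wood mallet: head top at (609,187), handle end at (670,350). The jig plate corners are (88,120), (212,118), (94,430) and (219,427). The lever tip is (137,42) and the punch cap is (150,350).

```bash
python3 - <<'E'
from h import *
ci=eyes.camera_info("top")
n=lambda p:np.array(p)/3.8+np.array([200,115])-0.4
P=onz(ci,n([(88,120),(212,118),(94,430),(219,427)]),12);print(P.round(1),P.mean(0))
ax=(P[2]+P[3]-P[0]-P[1])/2; print("len",np.linalg.norm(ax),"yaw",np.arctan2(ax[1],ax[0]), "width",np.linalg.norm(P[0]-P[1]))
u=ax/np.linalg.norm(ax); c=P.mean(0)
for s in(-20,20): print("origin?",(c+s*u).round(1), "nest",(c+s*u+75*u).round(1),"punch",(c+s*u+105*u).round(1),"pivot",(c+s*u-90*u).round(1))
print("lid",onz(ci,n([(154,327)]),28).round(1),"punch",onz(ci,n([(150,347)]),104).round(1),"levertip",onz(ci,n([(137,42)]),199).round(1))
h=onz(ci,n([(609,187)]),68);print("head",h.round(1))
H=onz(ci,n([(615,224),(670,350)]),46);print("handle",H.round(1));d=H[0]-H[1];print("yaw",np.arctan2(d[1],d[0]),"end dist",np.linalg.norm((H[1]-h[0])[:2]))
M=onz(ci,n([(502,160),(662,112),(740,310),(577,368)]),4);print("mat",M.round(1),M.mean(0))
for nm,p,z in(("cup",(537,35),0),): print(nm,onz(ci,n([p]),z))
i=eyes.camera_info("wrist");print(i); print(arm.get_state()["tcp_pos"],arm.get_state()["ee_rot"])
E
```

```text
[[634.9 122.9  12. ]
 [633.6  10.6  12. ]
 [354.1 120.8  12. ]
 [353.8  12.1  12. ]] [494.10043802  66.5971006   12.        ]
len 280.3679467205477 yaw -3.1405816766637003 width 112.32125001676266
origin? [514.1  66.6  12. ] nest [439.1  66.5  12. ] punch [409.1  66.5  12. ] pivot [604.1  66.7  12. ]
origin? [474.1  66.6  12. ] nest [399.1  66.5  12. ] punch [369.1  66.5  12. ] pivot [564.1  66.7  12. ]
lid [[440.8  66.3  28. ]] punch [[411.7  67.  104. ]] levertip [[639.   68.7 199. ]]
head [[ 544.9 -327.5   68. ]]
handle [[ 517.3 -336.2   46. ]
 [ 405.8 -374.4   46. ]]
yaw 0.3299534167322652 end dist 146.8271883469306
mat [[ 589.1 -250.6    4. ]
 [ 630.1 -398.8    4. ]
 [ 445.7 -452.3    4. ]
 [ 398.  -304.4    4. ]] [ 515.73082812 -351.50745694    4.        ]
cup [[ 708.4876228  -291.27216978    0.        ]]
{'mtx': array([[332.77032241,   0.        , 252.64691984],
       [  0.        , 332.77032241, 193.43298953],
       [  0.        ,   0.        ,   1.        ]]), 'origin': array([ 75.28877431, 575.64378139, 384.02572223]), 'attitude': array([-2.85620626e-01,  6.34284236e-04,  1.29908446e+00])}
[154.03526096 553.15917019 172.32726307] [-3.13958483e+00 -3.06508075e-04  2.86980017e+00]
```

Emit:
{"fn": "step_arm", "kwargs": {
  "motion": "0 0 0.15 0 0 0; 0.875 -1 0.4 0 0 0.0433; 0.875 -1 0.4 0 0 0.0433; 0.875 -1 0.4 0 0 0.0433; 0.875 -1 0.4 0 0 0.0433; 0.875 -1 0.4 0 0 0.0433; 0.875 -1 0.4 0 0 0.0433; 0.875 -1 0.4 0 0 0.0433; 0.875 -1 0.4 0 0 0.0433; 0.875 -1 0.4 0 0 0.0433"
}}

```text
time: 1.35
tcp_pos: [505.6, 151.6, 333.3]
ee_rot: [-3.141, -0.0, 3.14]
ft_force: [0.8, 0.5, -0.6]
width: 1.0
grasp_force: 0.0
```

Emit:
{"fn": "step_arm", "kwargs": {
  "motion": "0 -0.217 0 0 0 0; 0 -0.217 0 0 0 0; 0 -0.217 0 0 0 0; 0 -0.217 0 0 0 0"
}}

```text
time: 1.85
tcp_pos: [504.2, 67.9, 333.1]
ee_rot: [3.141, -0.001, -3.141]
ft_force: [0.1, 0.2, -0.6]
width: 0.998
grasp_force: 0.0
```

```bash
python3 - <<'E'
from h import *
import pickle
ci=eyes.camera_info("wrist"); im=eyes.get_image("wrist"); pickle.dump((ci,im),open("w1.pkl","wb"))
cv2.imwrite("pics/w1.png",cv2.resize(im,(800,600),interpolation=cv2.INTER_CUBIC)[:,:,::-1])
print(arm.get_state()["tcp_pos"],arm.get_state()["joints"].round(2))
print("pred punch,lid,pivot,grip",(proj(ci,[[410,66.6,104],[440,66.6,28],[604.3,66.6,64],[634,67,175]])/.64).round(0))
E
```

```text
[504.18219795  68.19939257 333.14591783] [-0.04 -0.01  1.46  0.    1.7  -1.61]
pred punch,lid,pivot,grip [[392. 134.]
 [393. 169.]
 [393. 342.]
 [393. 426.]]
```

View pics/w1.png

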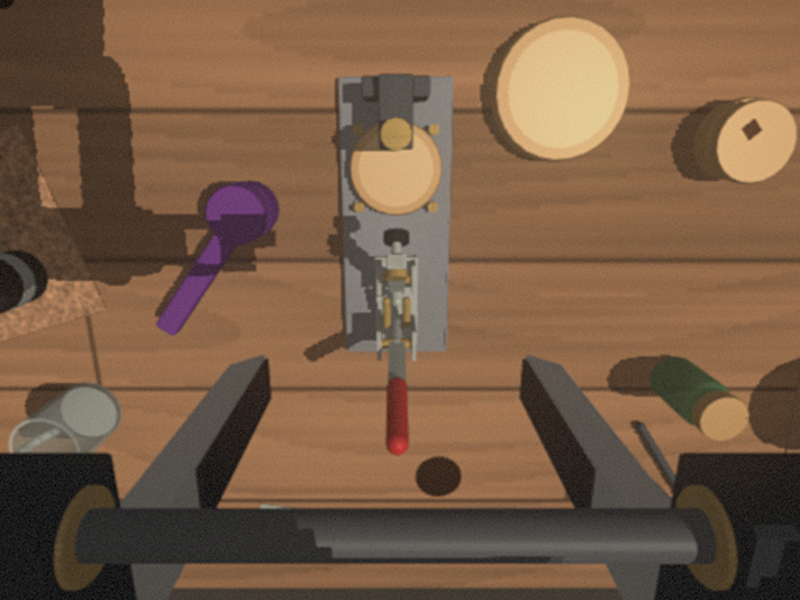

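The wrist view agrees with the measurements: punch cap at (397,134), lid at (396,168), lever tip at (398,447). The jig's centre line is at y ≈ 68.5, with its x axis along world -x.

Emit:
{"fn": "step_arm", "kwargs": {
  "motion": "0.18 0.003 -0.25 0 -0.125 0; 0.18 0.003 -0.25 0 -0.125 0; 0.18 0.003 -0.25 0 -0.125 0; 0.18 0.003 -0.25 0 -0.125 0; 0.18 0.003 -0.25 0 -0.125 0; 0.18 0.003 -0.25 0 -0.125 0; 0.18 0.003 -0.25 0 -0.125 0",
  "gripper": 60
}}

```text
time: 2.78
tcp_pos: [577.7, 69.0, 235.4]
ee_rot: [-3.141, 0.787, -3.14]
ft_force: [1.6, 0.5, 0.5]
width: 0.64
grasp_force: 0.0
```

```bash
python3 - <<'E'
from h import *
s=arm.get_state();print(s["tcp_pos"],s["ee_rot"],s["joints"].round(2))
ci=eyes.camera_info("wrist"); im=eyes.get_image("wrist")
m=mask(im,(0,170,60),(6,255,255))|mask(im,(174,170,60),(180,255,255));c=big(m);print("red",cv2.minAreaRect(c.astype(np.float32)),c.min(0),c.max(0))
print("pred grip ends",proj(ci,[[604.3+L*.2588,69,64+L*.9659] for L in(57,115,140)]).round(1), "tool axis",proj(ci,[s["tcp_pos"]]).round(1))
E
```

```text
[577.68736975  69.03023242 235.39039644] [-3.14136883  0.78738018 -3.13999375] [-0.06 -0.34  2.16  0.08  0.54 -1.68]
red ((256.984130859375, 172.17767333984375), (15.668639183044434, 81.85154724121094), 5.11731481552124) [246 131] [262 213]
pred grip ends [[252.3 126.7]
 [252.3 185.4]
 [252.3 212.3]] tool axis [[252.4 221.1]]
```

```bash
python3 - <<'E'
from h import *
ci=eyes.camera_info("wrist"); im=eyes.get_image("wrist")
m=mask(im,(0,120,30),(8,255,255))|mask(im,(172,120,30),(180,255,255))
for r in range(125,222,8):
    x=np.where(m[r,180:330])[0]+180; print(r,(x.min(),x.max()) if len(x) else None)
cv2.imwrite("pics/w2.png",cv2.resize(im,(800,600),interpolation=cv2.INTER_CUBIC)[:,:,::-1])
E
```

```text
125 None
133 (np.int64(245), np.int64(262))
141 (np.int64(245), np.int64(262))
149 (np.int64(245), np.int64(262))
157 (np.int64(244), np.int64(262))
165 (np.int64(245), np.int64(262))
173 (np.int64(244), np.int64(262))
181 (np.int64(244), np.int64(262))
189 (np.int64(244), np.int64(263))
197 (np.int64(244), np.int64(263))
205 (np.int64(244), np.int64(263))
213 (np.int64(251), np.int64(253))
221 None
```

View pics/w2.png

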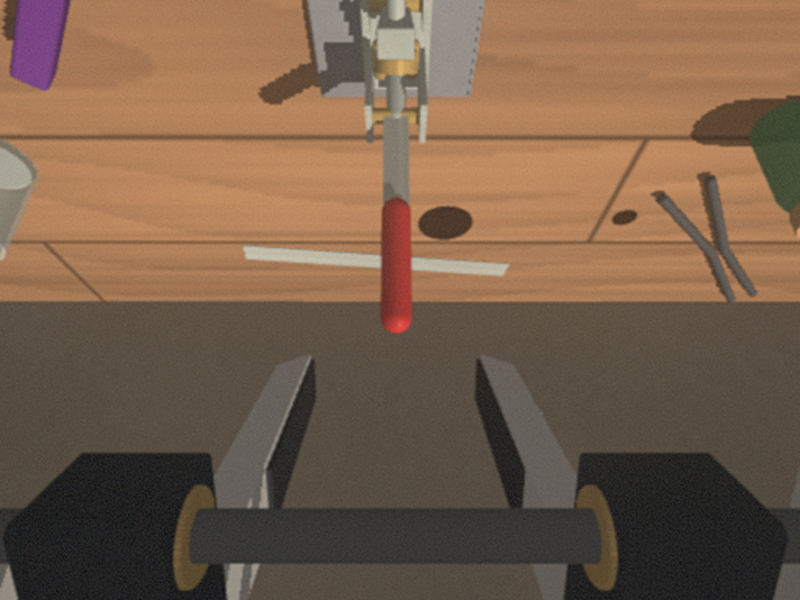

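The lever is centred between the fingers: lever at px 396, finger midpoint at 395.

Emit:
{"fn": "step_arm", "kwargs": {
  "motion": "0.088 0 -0.09 0 0 0; 0.176 0 -0.18 0 0 0; 0.176 0 -0.18 0 0 0; 0.176 0 -0.18 0 0 0"
}}

```text
time: 3.38
tcp_pos: [647.7, 68.3, 162.3]
ee_rot: [-3.141, 0.786, -3.141]
ft_force: [0.8, -0.7, -0.7]
width: 0.64
grasp_force: 0.0
```

Emit:
{"fn": "step_arm", "kwargs": {
  "motion": "0 0 0 0 0 0; 0 0 0 0 0 0; 0 0 0 0 0 0; 0 0 0 0 0 0; 0 0 0 0 0 0",
  "gripper": 0
}}

```text
time: 4.0
tcp_pos: [646.7, 68.3, 161.6]
ee_rot: [-3.141, 0.786, -3.141]
ft_force: [0.0, 0.1, -0.1]
width: 0.14
grasp_force: 0.0
```

```bash
cat > plan.py <<'E'
from h import *
s=arm.get_state();p=s["tcp_pos"];print(p,s["ee_rot"],s["ft_force"],s["width"],s["grasp_force"],s["joints"].round(2))
E
python3 - <<'E'
from plan import *
tau=s["ee_rot"][1]; g=p-18.8*np.array([np.sin(tau),0,-np.cos(tau)])
P=np.array([604.5,p[1],64]);v=g-P;print("r",np.hypot(v[0],v[2]),"phi",np.degrees(np.arctan2(v[2],v[0])))
for d in np.arange(0,85,7):   # rotate tcp about pivot by d deg (about +y, downwards)
    Q=R.from_rotvec([0,np.radians(d),0]).apply(p-P)+P-p; print(d,(Q/400).round(3),round(d/360,4))
E
```

```text
[646.73154428  68.29615126 161.59351387] [-3.14126972  0.78577915 -3.14115858] [ 0.0421742   0.07175874 -0.07885004] 0.14000510433946314 0.0 [-0.05 -0.05  2.09  0.11  0.31 -1.71]
r 114.5946831629698 phi 75.37568168704327
0 [0. 0. 0.] 0.0
7 [ 0.029  0.    -0.015] 0.0194
14 [ 0.056  0.    -0.033] 0.0389
21 [ 0.08   0.    -0.054] 0.0583
28 [ 0.102  0.    -0.078] 0.0778
35 [ 0.121  0.    -0.105] 0.0972
42 [ 0.136  0.    -0.133] 0.1167
49 [ 0.148  0.    -0.164] 0.1361
56 [ 0.156  0.    -0.195] 0.1556
63 [ 0.16   0.    -0.227] 0.175
70 [ 0.16  0.   -0.26] 0.1944
77 [ 0.156  0.    -0.292] 0.2139
84 [ 0.148  0.    -0.323] 0.2333
```

Emit:
{"fn": "step_arm", "kwargs": {
  "motion": "0 0 0 0 0 0; 0 0 0 0 0 0"
}}

```text
time: 4.25
tcp_pos: [646.5, 68.5, 160.9]
ee_rot: [-3.141, 0.785, -3.141]
ft_force: [-1.5, 1.1, 0.5]
width: 0.007
grasp_force: 0.6
```

```bash
python3 - <<'E'
from plan import *
a=cv2.resize(eyes.get_image("wrist")[100:384,100:412],None,fx=1.8,fy=1.8)
b=cv2.resize(eyes.get_image("scene")[150:290,210:360],None,fx=3.5,fy=3.5)
print(a.shape,b.shape)
cv2.imwrite("pics/w3.png",a[:,:,::-1]); cv2.imwrite("pics/s3.png",b[:,:,::-1])
E
```

```text
[646.47020958  68.47632064 160.93481604] [-3.14144309  0.78457439 -3.14104514] [-1.53466737  1.09599594  0.49047076] 0.007070149215551625 0.6199622625717893 [-0.05 -0.05  2.09  0.11  0.32 -1.71]
(511, 562, 3) (490, 525, 3)
```

View pics/w3.png

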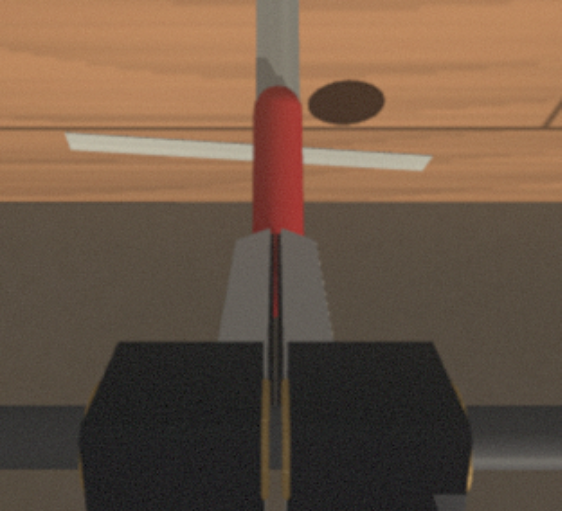

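```bash
python3 - <<'E'
from plan import *
ci=eyes.camera_info("wrist")
for ph in (75,70,65,60,55,50,45):
    c,sn=np.cos(np.radians(ph)),np.sin(np.radians(ph)); print(ph,proj(ci,[[604.5+57*c-9*sn*0,68.5,64+57*sn]]).round(1))
for n in("top","scene"):
    im=eyes.get_image(n);cj=eyes.camera_info(n)
    box=(210,100,260,160) if n=="top" else (280,180,330,225)
    m=mask(im,(0,170,60),(6,255,255),box)|mask(im,(174,170,60),(180,255,255),box);c=big(m);print(n,"red",c.min(0),c.max(0))
    for ph in (75,65,55,45):
        C,S=np.cos(np.radians(ph)),np.sin(np.radians(ph)); print(ph,proj(cj,[[604.5+L*C,68.5,64+L*S] for L in(57,140)]).round(1).tolist())
E
```

```text
[646.5334611   68.41052004 160.99177503] [-3.14144299  0.78470508 -3.14116657] [-1.15595969  0.69645482  0.66075708] 0.006343696523246229 0.6097466207575053 [-0.05 -0.05  2.09  0.11  0.31 -1.71]
75 [[252.5 146.8]]
70 [[252.5 149.2]]
65 [[252.5 151. ]]
60 [[252.5 152. ]]
55 [[252.5 152.4]]
50 [[252.5 152.2]]
45 [[252.5 151.4]]
top red [233 125] [238 129]
75 [[237.1, 140.4], [235.7, 125.1]]
65 [[237.1, 137.9], [235.7, 118.8]]
55 [[237.2, 135.8], [235.8, 113.7]]
45 [[237.2, 134.2], [235.9, 109.9]]
scene red [297 198] [307 213]
75 [[297.9, 212.7], [305.1, 198.5]]
65 [[300.3, 214.6], [311.3, 203.2]]
55 [[302.4, 216.6], [316.8, 208.6]]
45 [[304.3, 218.9], [321.6, 214.4]]
```

View pics/s3.png

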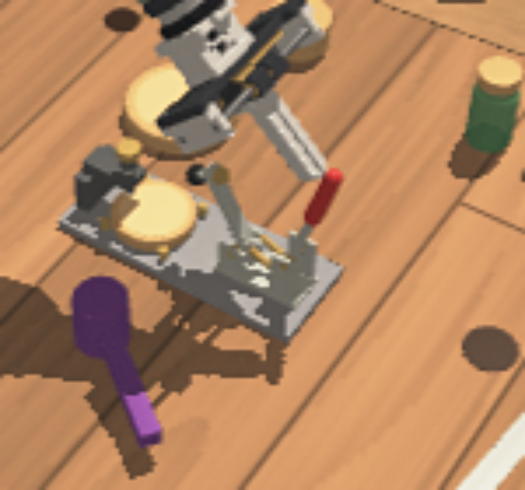

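```bash
python3 - <<'E'
from plan import *
cs=eyes.camera_info("scene");cw=eyes.camera_info("wrist")
print("scene tcp",proj(cs,[p]),"crop",(proj(cs,[p])-[210,150])*3.5, "wrist tcp crop",(proj(cw,[p])-[100,100])*1.8)
for b in(0,10,20,30,40): print(b,(proj(cs,[p-b*np.array([.707,0,-.707])])-[210,150])*3.5)
print("wrist tip px obs crop (277,232)")
for b in(-30,-20,-10,0): print(b,(proj(cw,[p+b*np.array([.707,0,-.707])])-[100,100])*1.8)
E
```

```text
[646.51607259  68.37516667 160.95152085] [-3.14141313  0.7846352  -3.14117329] [-1.40779753 -0.1877169   0.07472849] 0.004177003863999164 0.6006665613676887 [-0.05 -0.05  2.09  0.11  0.31 -1.71]
scene tcp [[305.87818937 207.47807635]] crop [[335.57366278 201.17326724]] wrist tcp crop [[274.41862267 217.7613632 ]]
0 [[335.57366278 201.17326724]]
10 [[329.41133615 192.80407846]]
20 [[323.23087386 184.41025927]]
30 [[317.03219574 175.99170076]]
40 [[310.81522115 167.54829341]]
wrist tip px obs crop (277,232)
-30 [[274.45386011 250.67701582]]
-20 [[274.44102406 238.68672709]]
-10 [[274.4293266  227.76001056]]
0 [[274.41862267 217.7613632 ]]
```

```bash
python3 - <<'E'
from plan import *
cw=eyes.camera_info("wrist"); Rt=R.from_euler("xyz",s["ee_rot"]).as_matrix()
print("cam rel tool",(cw["origin"]-p)@Rt, Rt.round(2))
for b in(-30,-20,-10,0):
  for e in(0,8,12): print(b,e,((proj(cw,[p+b*Rt[:,2]+e*Rt[:,0]])-[100,100])*1.8).round(0))
im=eyes.get_image("scene"); 
for n,(u,v) in dict(a=(300,200),b=(302,202),c=(304,204),d=(306,207)).items(): print(im[v,u])
E
```

```text
[646.51607259  68.37516667 160.95152085] [-3.14141313  0.7846352  -3.14117329] [-1.40779753 -0.1877169   0.07472849] 0.004177003863999164 0.6006665613676887 [-0.05 -0.05  2.09  0.11  0.31 -1.71]
cam rel tool [ 8.17409028e+01  1.52313345e-02 -2.11422731e+02] [[-0.71 -0.    0.71]
 [-0.    1.    0.  ]
 [-0.71 -0.   -0.71]]
-30 0 [[274. 251.]]
-30 8 [[274. 228.]]
-30 12 [[274. 217.]]
-20 0 [[274. 239.]]
-20 8 [[274. 217.]]
-20 12 [[274. 206.]]
-10 0 [[274. 228.]]
-10 8 [[274. 207.]]
-10 12 [[274. 196.]]
0 0 [[274. 218.]]
0 8 [[274. 198.]]
0 12 [[274. 188.]]
[145 141 134]
[115  31  31]
[121  35  35]
[209 150 102]
```

Both views put the shut fingertips about 25 mm short of the lever, in front of it, and the lever is still at 75°. I'll open, advance 25 mm along the tool and close again.

Emit:
{"fn": "step_arm", "kwargs": {
  "motion": "0 0 0 0 0 0; 0 0 0 0 0 0; 0 0 0 0 0 0; 0 0 0 0 0 0; 0.022 0 -0.022 0 0 0; 0.044 0 -0.044 0 0 0; 0.044 0 -0.044 0 0 0",
  "gripper": 45
}}

```text
time: 5.38
tcp_pos: [664.3, 68.2, 141.9]
ee_rot: [-3.141, 0.783, -3.141]
ft_force: [-0.0, 0.7, -0.7]
width: 0.481
grasp_force: 0.0
```

Emit:
{"fn": "step_arm", "kwargs": {
  "motion": "0 0 0 0 0 0; 0 0 0 0 0 0; 0 0 0 0 0 0; 0 0 0 0 0 0; 0 0 0 0 0 0; 0 0 0 0 0 0",
  "gripper": 0
}}

```text
time: 6.12
tcp_pos: [664.4, 69.2, 144.1]
ee_rot: [3.141, 0.786, -3.141]
ft_force: [0.8, 5.5, 0.4]
width: 0.183
grasp_force: 30.0
```

```bash
python3 - <<'E'
from plan import *
P=np.array([604.5,p[1],64])
for d in np.arange(0,81,8):
    Q=R.from_rotvec([0,np.radians(d),0]).apply(p-P)+P-p; print(d,(Q/400).round(3),round(d/360,4))
E
```

```text
[664.3610322   69.22310034 144.10150153] [ 3.14075867  0.7858252  -3.14116903] [0.78758428 5.48421664 0.37946217] 0.1834044408929043 29.999326765537262 [-0.04  0.02  2.07  0.12  0.27 -1.72]
0 [0. 0. 0.] 0.0
8 [ 0.026  0.    -0.023] 0.0222
16 [ 0.049  0.    -0.049] 0.0444
24 [ 0.069  0.    -0.078] 0.0667
32 [ 0.083  0.    -0.11 ] 0.0889
40 [ 0.094  0.    -0.143] 0.1111
48 [ 0.099  0.    -0.177] 0.1333
56 [ 0.1    0.    -0.212] 0.1556
64 [ 0.096  0.    -0.247] 0.1778
72 [ 0.087  0.    -0.281] 0.2
80 [ 0.074  0.    -0.313] 0.2222
```

Emit:
{"fn": "step_arm", "kwargs": {
  "motion": "0.013 0.002 -0.011 0 0.0111 0; 0.026 0.002 -0.023 0 0.0222 0; 0.038 0.002 -0.036 0 0.0333 0; 0.049 0.002 -0.049 0 0.0444 0; 0.06 0.002 -0.063 0 0.0555 0; 0.069 0.002 -0.078 0 0.0667 0; 0.069 0.002 -0.078 0 0.0667 0"
}}

```text
time: 7.0
tcp_pos: [692.6, 69.5, 112.0]
ee_rot: [3.141, 0.366, 3.142]
ft_force: [2.0, 3.0, -1.6]
width: 0.185
grasp_force: 30.0
```

```bash
python3 - <<'E'
from plan import *
print(s["moment"])
E
```

```text
[692.61949382  69.46447796 111.96917182] [3.14088284 0.36634939 3.14158215] [ 2.00345784  2.99865401 -1.62513383] 0.18471253758595713 30.00000536441803 [-0.03  0.27  1.66  0.02  0.85 -1.61]
[0.4190838  0.07719427 0.18266236]
```

Emit:
{"fn": "step_arm", "kwargs": {
  "motion": "0.014 0.002 -0.032 0 0.0222 0; 0.025 0.002 -0.065 0 0.0444 0; 0.03 0.002 -0.099 0 0.0667 0; 0.031 0.002 -0.134 0 0.0889 0; 0.027 0.002 -0.169 0 0.111 0; 0.018 0.002 -0.203 0 0.133 0; 0.009 0.002 -0.226 0 0.149 0; 0.009 0.002 -0.226 0 0.149 0; 0.009 0.002 -0.226 0 0.149 0"
}}

```text
time: 8.12
tcp_pos: [694.2, 69.7, 20.6]
ee_rot: [-3.141, -0.573, -3.141]
ft_force: [-3.2, 1.5, -3.2]
width: 0.185
grasp_force: 30.0
```

```bash
python3 - <<'E'
from plan import *
ci=eyes.camera_info("scene")
im=eyes.get_image("scene");cv2.imwrite("pics/s4.png",cv2.resize(im[130:280,190:390],None,fx=3,fy=3)[:,:,::-1])
m=mask(im,(0,150,60),(6,255,255),(270,180,350,250))|mask(im,(174,150,60),(180,255,255),(270,180,350,250));c=big(m);print(c.min(0),c.max(0))
for ph in(20,10,0,-2,-5): print(ph,proj(ci,[[604.5+L*np.cos(np.radians(ph)),69,64+L*np.sin(np.radians(ph))] for L in(57,140)]).round(1).tolist())
E
```

```text
[694.20130443  69.69600716  20.56224174] [-3.14137985 -0.57328865 -3.14148817] [-3.18642606  1.48913772 -3.15858844] 0.18474302287804864 29.99644249677658 [-0.02  1.12  0.56 -0.01  2.04 -1.59]
[309 229] [322 237]
20 [[307.4, 224.6], [329.1, 229.1]]
10 [[307.9, 226.8], [330.1, 234.6]]
0 [[307.9, 228.8], [329.9, 239.6]]
-2 [[307.8, 229.2], [329.7, 240.5]]
-5 [[307.7, 229.7], [329.4, 241.8]]
```

View pics/s4.png

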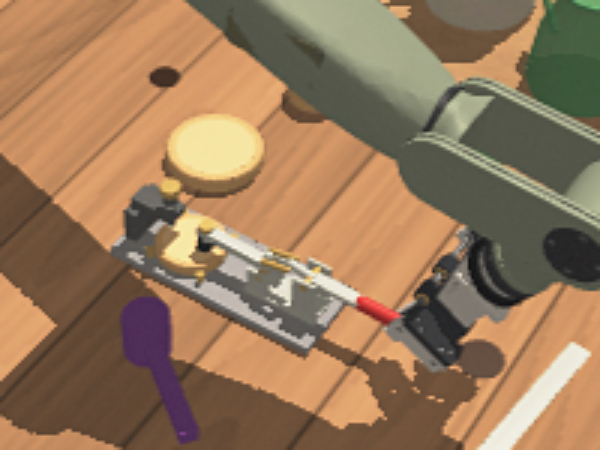

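The lever is level and the clamp pad is on the lid (pad at (205,240) in the crop). Releasing and rising.

Emit:
{"fn": "step_arm", "kwargs": {
  "motion": "0 0 0 0 0 0; 0 0 0 0 0 0; 0 0 0 0 0 0; 0 0 0 0 0 0; 0 0 0.1 0 0 0; 0 0 0.25 0 0 0; 0 0 0.4 0 -0.03 0; 0 0 0.55 0 -0.06 0; -0.1 0 0.6 0 -0.0913 0; -0.1 0 0.6 0 -0.0913 0",
  "gripper": 50
}}

```text
time: 9.43
tcp_pos: [650.0, 70.5, 265.2]
ee_rot: [3.142, 0.007, -3.141]
ft_force: [0.6, -0.0, 0.2]
width: 0.531
grasp_force: 0.0
```

```bash
python3 - <<'E'
from plan import *
ct=eyes.camera_info("top");im=eyes.get_image("top");cs=eyes.camera_info("scene");ims=eyes.get_image("scene")
m=mask(im,(0,170,60),(6,255,255),(205,60,265,160))|mask(im,(174,170,60),(180,255,255),(205,60,265,160))
c=big(m);print("top red",c.min(0),c.max(0))
for ph in(5,-2): print(ph,proj(ct,[[604.5+L*np.cos(np.radians(ph)),69,64+L*np.sin(np.radians(ph))] for L in(57,140)]).round(1).tolist())
m=mask(ims,(0,150,60),(6,255,255),(270,180,350,260))|mask(ims,(174,150,60),(180,255,255),(270,180,350,260));c=big(m);print("scene",c.min(0),c.max(0))
# heights at target
print("mallet TCP shift needed from here (hover above grip)")
h=np.array([544.9,-327.5]);y=.33;g=h-47*np.array([np.cos(y),np.sin(y)]);print(g,(g-p[:2])/400)
E
```

```text
[650.02941977  70.54552076 265.15719035] [ 3.14156077  0.00669735 -3.14053723] [ 0.63534732 -0.02774923  0.21677369] 0.5307760805114338 0.0 [-0.02  0.32  1.21  0.    1.6  -1.6 ]Traceback (most recent call last):
  File "<stdin>", line 4, in <module>
  File "h.py", line 23, in big
    c=max(cv2.findContours(m,cv2.RETR_EXTERNAL,cv2.CHAIN_APPROX_NONE)[0],key=cv2.contourArea); return c[:,0,:]
ValueError: max() iterable argument is empty
```

Emit:
{"fn": "step_arm", "kwargs": {
  "motion": "-0.37 -1 -0.05 0 0 0.0525; -0.37 -1 -0.05 0 0 0.0525; -0.37 -1 -0.05 0 0 0.0525; -0.37 -1 -0.05 0 0 0.0525; -0.37 -1 -0.05 0 0 0.0525; -0.37 -1 -0.05 0 0 0.0525; -0.37 -1 -0.05 0 0 0.0525; -0.37 -1 -0.05 0 0 0.0525; -0.37 -1 -0.05 0 0 0.0525; -0.37 -1 -0.05 0 0 0.0525"
}}

```text
time: 10.78
tcp_pos: [508.7, -329.1, 242.1]
ee_rot: [3.141, 0.004, -2.809]
ft_force: [-0.2, 0.5, -0.2]
width: 0.53
grasp_force: 0.0
```

```bash
python3 - <<'E'
from plan import *
cw=eyes.camera_info("wrist");im=eyes.get_image("wrist")
cv2.imwrite("pics/w5.png",cv2.resize(im,(800,600),interpolation=cv2.INTER_CUBIC)[:,:,::-1])
ct=eyes.camera_info("top");imt=eyes.get_image("top");cs=eyes.camera_info("scene");ims=eyes.get_image("scene")
b=(205,60,265,160);m=mask(imt,(0,170,60),(6,255,255),b)|mask(imt,(174,170,60),(180,255,255),b)
c=big(m);print("top red",c.min(0),c.max(0))
b=(270,180,350,260);m=mask(ims,(0,150,60),(6,255,255),b)|mask(ims,(174,150,60),(180,255,255),b);c=big(m);print("scene red",c.min(0),c.max(0))
for ph in(10,-2): 
  q=[[604.5+L*np.cos(np.radians(ph)),69,64+L*np.sin(np.radians(ph))] for L in(57,140)];print(ph,proj(ct,q).round(1).tolist(),proj(cs,q).round(1).tolist())
print("pred head,grip,end",(proj(cw,[[544.9,-327.5,68],[500.4,-342.7,46],[402,-376.4,46]])/.64).round(0))
E
```

```text
[ 508.70770847 -329.09164818  242.09796844] [ 3.14122369  0.00398617 -2.8094766 ] [-0.24778037  0.46831226 -0.22919183] 0.5303005914579181 0.0 [-0.72  0.23  1.38  0.    1.54 -2.62]
top red [235 111] [239 132]
scene red [309 229] [330 242]
10 [[237.4, 132.7], [236.7, 107.6]] [[307.9, 226.8], [330.1, 234.6]]
-2 [[237.6, 133.6], [237.2, 110.4]] [[307.8, 229.2], [329.7, 240.5]]
pred head,grip,end [[381. 305.]
 [382. 240.]
 [381.  99.]]
```

View pics/w5.png

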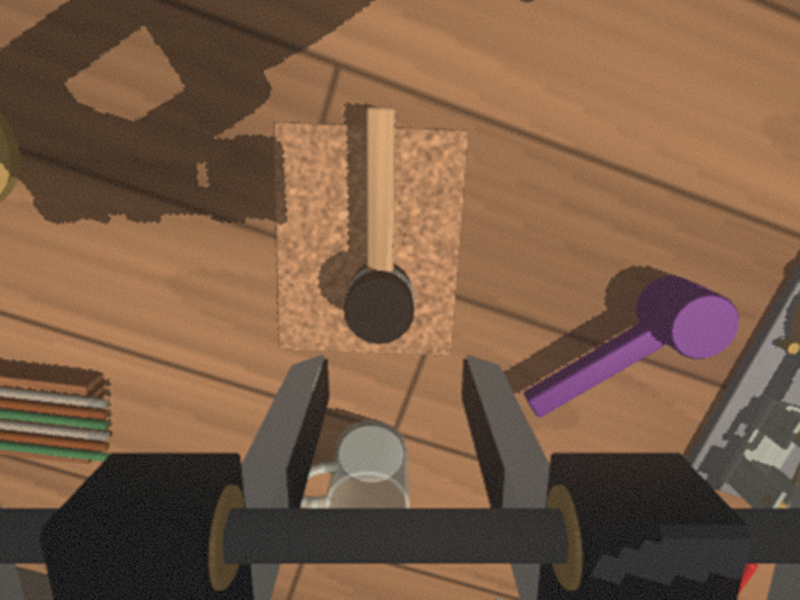

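The lever is locked: its tip is at scene row 242, against 240.5 predicted for -2°. The wrist view shows the mallet head at (379,307), handle end at (381,108) and yaw aligned. I'll descend astride the handle and find the mat by light touch, because the true fingertip height is uncertain.

Emit:
{"fn": "step_arm", "kwargs": {
  "motion": "-0.021 -0.034 -0.1 0 0 0; -0.021 -0.034 -0.2 0 0 0; -0.021 -0.034 -0.3 0 0 0; -0.021 -0.034 -0.4 0 0 0; -0.021 -0.034 -0.45 0 0 0; -0.021 -0.034 -0.45 0 0 0; -0.021 -0.034 -0.45 0 0 0"
}}

```text
time: 11.8
tcp_pos: [500.5, -344.7, 64.1]
ee_rot: [-3.139, 0.005, -2.811]
ft_force: [-0.8, 0.1, 0.5]
width: 0.53
grasp_force: 0.0
```

```bash
python3 - <<'E'
from plan import *
cs=eyes.camera_info("scene");im=eyes.get_image("scene")
q=proj(cs,[p,p+[0,0,25]])
x0,y0=130,230
print(q,(q-[x0,y0])*4)
cv2.imwrite("pics/s6.png",cv2.resize(im[y0:y0+120,x0:x0+160],None,fx=4,fy=4,interpolation=cv2.INTER_CUBIC)[:,:,::-1])
E
```

```text
[ 500.54313753 -344.69099707   64.11052112] [-3.1385347   0.00537395 -2.81109534] [-0.83559631  0.13723602  0.48460179] 0.5298596892621774 0.0 [-0.75  0.38  1.56  0.    1.2  -2.65]
[[191.82757254 293.8600822 ]
 [190.91995259 289.21599082]] [[247.31029017 255.4403288 ]
 [243.67981034 236.86396328]]
```

View pics/s6.png

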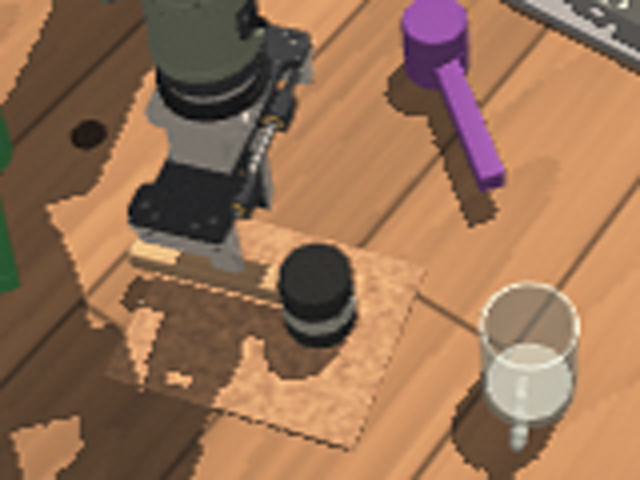

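The scene crop shows the fingers straddling the handle clear of the head, with the near tip at about (230,268) and the mug untouched at (530,350). All ten pictures are now used, so the rest is by numbers.

Emit:
{"fn": "step_arm", "kwargs": {
  "motion": "0 0.003 -0.06 0 0 0; 0 0.003 -0.118 0 0 0; 0 0.003 -0.118 0 0 0; 0 0.003 -0.118 0 0 0"
}}

```text
time: 12.35
tcp_pos: [500.4, -343.6, 16.8]
ee_rot: [-3.139, 0.005, -2.811]
ft_force: [0.5, -0.6, 1.1]
width: 0.535
grasp_force: 0.0
```

```bash
python3 - <<'E'
from plan import *
cs=eyes.camera_info("scene");q=np.array([500.5,-344.7,64.1])
for dz in(0,15,25,35): print(dz,((proj(cs,[q+[k*.31,-k*.95,dz] for k in(25,36)])-[130,230])*4).round(0).tolist())
E
```

```text
[ 500.35737352 -343.62570996   16.80182397] [-3.13881045  0.00523723 -2.81146251] [ 0.51398317 -0.60826633  1.10361024] 0.5351486248624264 0.0 [-0.75  0.44  1.59  0.    1.11 -2.65]
0 [[235.0, 284.0], [229.0, 296.0]]
15 [[232.0, 273.0], [227.0, 285.0]]
25 [[231.0, 265.0], [225.0, 278.0]]
35 [[229.0, 258.0], [223.0, 270.0]]
```

Emit:
{"fn": "step_arm", "kwargs": {
  "motion": "0 0 -0.02 0 0 0; 0 0 -0.04 0 0 0; 0 0 -0.06 0 0 0; 0 0 -0.06 0 0 0"
}}

```text
time: 12.85
tcp_pos: [498.3, -341.8, -10.4]
ee_rot: [3.139, 0.003, -2.812]
ft_force: [-0.1, 0.8, 0.3]
width: 0.532
grasp_force: 0.0
```

Emit:
{"fn": "step_arm", "kwargs": {
  "motion": "0 0 0 0 0 0; 0 0 0 0 0 0; 0 0 0 0 0 0; 0 0 0 0 0 0; 0 0 0 0 0 0; 0 0 0 0 0 0",
  "gripper": 0
}}

```text
time: 13.6
tcp_pos: [499.4, -342.8, -8.7]
ee_rot: [-3.141, 0.004, -2.811]
ft_force: [-0.4, -0.3, 1.4]
width: 0.232
grasp_force: 29.6
```

Emit:
{"fn": "step_arm", "kwargs": {
  "motion": "0 0 0.03 0 0 0; 0 0 0.1 0 0 0; 0 0 0.2 0 0 0; 0 0 0.32 0 0 0; 0 0 0.45 0 0 0; 0 0 0.45 0 0 0; 0 0 0.45 0 0 0; 0 0 0.45 0 0 0"
}}

```text
time: 14.6
tcp_pos: [497.3, -340.8, 167.6]
ee_rot: [3.136, 0.001, -2.811]
ft_force: [-0.0, 0.5, -4.8]
width: 0.231
grasp_force: 29.8
```

```bash
cat > mal.py <<'E'
from plan import *
def look():
    Rt=R.from_euler("xyz",s["ee_rot"]).as_matrix(); cw=eyes.camera_info("wrist"); im=eyes.get_image("wrist")
    hsv=cv2.cvtColor(im,cv2.COLOR_RGB2HSV)
    return Rt,cw,im
E
python3 - <<'E'
from mal import *
print(s["moment"])
# mallet bottom face measured in scene + top: head dark blobs
ct=eyes.camera_info("top");it=eyes.get_image("top");cs=eyes.camera_info("scene");isc=eyes.get_image("scene")
Rz=np.array([np.cos(.33),np.sin(.33),0])
for bias in(0,25):
    hd=p+[0,0,18.8+bias]+47*Rz
    print(bias,"pred head top centre scene",proj(cs,[hd+[0,0,32],hd-[0,0,32]]).round(1).tolist(),"top",proj(ct,[hd+[0,0,32]]).round(1))
b=(170,190,260,290);m=mask(isc,(0,0,0),(180,255,45),b)
for c in cv2.findContours(m,cv2.RETR_EXTERNAL,cv2.CHAIN_APPROX_NONE)[0]:
    if cv2.contourArea(c)>60: print("scene dark",cv2.boundingRect(c),cv2.contourArea(c),cv2.minAreaRect(c))
b=(330,120,400,200);m=mask(it,(0,0,0),(180,255,45),b)
for c in cv2.findContours(m,cv2.RETR_EXTERNAL,cv2.CHAIN_APPROX_NONE)[0]:
    if cv2.contourArea(c)>60: print("top dark",cv2.boundingRect(c),cv2.contourArea(c))
E
```

```text
[ 497.34718966 -340.83644053  167.57607314] [ 3.13600797e+00  7.10156514e-04 -2.81148545e+00] [-0.01955234  0.46611191 -4.77259499] 0.23130959694467731 29.826353788375854 [-0.75  0.27  1.47  0.    1.4  -2.65]
[0.02782619 0.15419912 0.00697571]
0 pred head top centre scene [[201.9, 265.3], [204.0, 278.6]] top [[372.7 151.6]]
25 pred head top centre scene [[201.0, 259.8], [203.2, 273.5]] top [[375.3 149.1]]
scene dark (194, 261, 20, 14) 83.5 ((203.03659057617188, 268.1707458496094), (19.546382904052734, 12.25790023803711), 6.340191841125488)
scene dark (170, 245, 19, 21) 212.0 ((179.0, 255.0), (20.0, 18.0), 90.0)
scene dark (170, 216, 24, 18) 143.0 ((181.60000610351562, 225.80001831054688), (12.649110794067383, 25.930675506591797), 71.56504821777344)
top dark (385, 146, 15, 18) 105.0
top dark (360, 140, 19, 17) 112.5
```

Emit:
{"fn": "step_arm", "kwargs": {
  "motion": "-0.336 0.99 0 0 0 0; -0.336 0.99 0 0 0 0; -0.336 0.99 0 0 0 0; -0.336 0.99 0 0 0 0; -0.336 0.99 0 0 0 0; -0.336 0.99 0 0 0 0; -0.336 0.99 0 0 0 0; -0.336 0.99 0 0 0 0; -0.336 0.99 0 0 0 0; -0.336 0.99 0 0 0 0"
}}

```text
time: 15.95
tcp_pos: [365.1, 52.6, 170.8]
ee_rot: [-3.141, 0.003, -2.813]
ft_force: [0.1, 0.1, -3.4]
width: 0.23
grasp_force: 30.0
```

```bash
python3 - <<'E'
from mal import *
Rz=np.array([np.cos(.33),np.sin(.33),0])
cs=eyes.camera_info("scene");im=eyes.get_image("scene");ct=eyes.camera_info("top");it=eyes.get_image("top")
hd=p+[0,0,18.8+25]+47*Rz; print("head",hd)
print("pred scene top/bottom",proj(cs,[hd+[0,0,32],hd-[0,0,32]]).round(1).tolist(),"punch",proj(cs,[[410.5,68.5,104]]).round(1),"top cam head",proj(ct,[hd+[0,0,32]]).round(1))
b=(210,130,290,230);m=mask(im,(0,0,0),(180,255,45),b)
for c in cv2.findContours(m,cv2.RETR_EXTERNAL,cv2.CHAIN_APPROX_NONE)[0]:
    if cv2.contourArea(c)>60: print("scene dark",cv2.boundingRect(c),cv2.contourArea(c))
m=mask(im,(15,120,120),(30,255,255),(235,185,255,205));print("brass",[ (x.min(),x.max()) for x in np.where(m)] if m.any() else None)
E
```

```text
[365.07744262  52.55346266 170.76751137] [-3.14148465  0.00323019 -2.81326562] [ 0.11319055  0.08742867 -3.4431738 ] 0.23008900088482215 29.97401475906372 [-0.09 -0.26  2.01  0.    1.4  -1.99]
head [409.54143277  67.783485   214.56751137]
pred scene top/bottom [[245.0, 160.6], [245.5, 174.7]] punch [[246.4 191. ]] top cam head [[236.5 198.9]]
scene dark (239, 162, 16, 11) 65.0
scene dark (212, 142, 25, 15) 176.5
brass [(np.int64(185), np.int64(202)), (np.int64(243), np.int64(254))]
```

Emit:
{"fn": "step_arm", "kwargs": {
  "motion": "0.002 0.002 -0.09 0 0 0; 0.002 0.002 -0.16 0 0 0; 0.002 0.002 -0.185 0 0 0; 0.002 0.002 -0.185 0 0 0; 0.002 0.002 -0.185 0 0 0"
}}

```text
time: 16.68
tcp_pos: [367.0, 54.0, 98.2]
ee_rot: [-3.141, 0.006, -2.812]
ft_force: [0.8, -0.3, -3.1]
width: 0.235
grasp_force: 30.0
```

Emit:
{"fn": "step_arm", "kwargs": {
  "motion": "0 0 -0.01 0 0 0; 0 0 -0.015 0 0 0; 0 0 -0.02 0 0 0; 0 0 -0.02 0 0 0"
}}

```text
time: 17.18
tcp_pos: [366.0, 54.2, 89.3]
ee_rot: [-3.141, 0.004, -2.811]
ft_force: [-0.7, -1.0, -0.3]
width: 0.232
grasp_force: 30.0
```

Emit:
{"fn": "step_arm", "kwargs": {
  "motion": "0 0 -0.01 0 0 0; 0 0 -0.02 0 0 0; 0 0 -0.02 0 0 0; 0 0 -0.02 0 0 0"
}}

```text
time: 17.68
tcp_pos: [366.0, 54.1, 81.2]
ee_rot: [-3.141, 0.004, -2.812]
ft_force: [-1.0, -1.4, 2.7]
width: 0.23
grasp_force: 30.0
```

Emit:
{"fn": "step_arm", "kwargs": {
  "motion": "0 0 -0.005 0 0 0; 0 0 -0.01 0 0 0; 0 0 -0.01 0 0 0"
}}

```text
time: 18.05
tcp_pos: [365.1, 53.7, 78.0]
ee_rot: [-3.141, 0.002, -2.811]
ft_force: [-7.1, -3.6, 12.0]
width: 0.229
grasp_force: 30.0
```

The force is 15 N on the punch with no further travel, so it is at its stop. Lifting so it springs back.

Emit:
{"fn": "step_arm", "kwargs": {
  "motion": "0 0 0.02 0 0 0; 0 0 0.05 0 0 0; 0 0 0.12 0 0 0; 0 0 0.235 0 0 0; 0 0 0.235 0 0 0; 0 0 0.235 0 0 0"
}}

```text
time: 18.8
tcp_pos: [364.3, 54.5, 169.5]
ee_rot: [3.14, 0.002, -2.811]
ft_force: [0.2, -0.0, -3.7]
width: 0.234
grasp_force: 30.0
```

```bash
python3 - <<'E'
from mal import *
print(s["moment"])
cs=eyes.camera_info("scene");im=eyes.get_image("scene")
b=(210,130,290,230);m=mask(im,(0,0,0),(180,255,45),b)
for c in cv2.findContours(m,cv2.RETR_EXTERNAL,cv2.CHAIN_APPROX_NONE)[0]:
    if cv2.contourArea(c)>60: print("scene dark",cv2.boundingRect(c),cv2.contourArea(c))
m=mask(im,(15,120,120),(30,255,255),(235,185,255,205));print("brass",[ (x.min(),x.max()) for x in np.where(m)])
b=(270,180,350,260);m=mask(im,(0,150,60),(6,255,255),b)|mask(im,(174,150,60),(180,255,255),b);c=big(m);print("lever",c.min(0),c.max(0))
E
```

```text
[364.3350353   54.54501717 169.47737325] [ 3.14030958e+00  1.60352635e-03 -2.81137735e+00] [ 0.22067046 -0.00462269 -3.7439311 ] 0.23404921222136177 29.9989253282547 [-0.09 -0.26  2.01  0.    1.4  -1.99]
[-0.0035902   0.16532096 -0.00060507]
scene dark (239, 162, 16, 9) 67.5
scene dark (213, 141, 24, 16) 176.0
brass [(np.int64(185), np.int64(202)), (np.int64(243), np.int64(254))]
lever [309 229] [330 242]
```

Emit:
{"fn": "step_arm", "kwargs": {
  "motion": "0.334 -0.992 0 0 0 0; 0.334 -0.992 0 0 0 0; 0.334 -0.992 0 0 0 0; 0.334 -0.992 0 0 0 0; 0.334 -0.992 0 0 0 0; 0.334 -0.992 0 0 0 0; 0.334 -0.992 0 0 0 0; 0.334 -0.992 0 0 0 0; 0.334 -0.992 0 0 0 0; 0.334 -0.992 0 0 0 0"
}}

```text
time: 20.1
tcp_pos: [498.5, -340.8, 169.8]
ee_rot: [3.139, 0.003, -2.81]
ft_force: [-0.4, 0.1, -2.6]
width: 0.232
grasp_force: 30.0
```

Emit:
{"fn": "step_arm", "kwargs": {
  "motion": "0 0 -0.12 0 0 0; 0 0 -0.24 0 0 0; 0 0 -0.34 0 0 0; 0 0 -0.4 0 0 0; 0 0 -0.43 0 0 0; 0 0 -0.44 0 0 0; 0 0 -0.44 0 0 0; 0 0 -0.44 0 0 0"
}}

```text
time: 21.1
tcp_pos: [500.2, -343.4, -3.6]
ee_rot: [-3.139, 0.005, -2.811]
ft_force: [0.8, -0.2, -2.8]
width: 0.232
grasp_force: 30.0
```

Emit:
{"fn": "step_arm", "kwargs": {
  "motion": "0 0 -0.005 0 0 0; 0 0 -0.01 0 0 0; 0 0 -0.01 0 0 0; 0 0 -0.01 0 0 0"
}}

```text
time: 21.6
tcp_pos: [499.1, -342.5, -9.1]
ee_rot: [3.141, 0.004, -2.811]
ft_force: [-0.1, -0.4, -3.1]
width: 0.232
grasp_force: 30.0
```

Emit:
{"fn": "step_arm", "kwargs": {
  "motion": "0 0 -0.003 0 0 0; 0 0 -0.003 0 0 0; 0 0 -0.003 0 0 0"
}}

```text
time: 21.98
tcp_pos: [499.2, -342.5, -10.3]
ee_rot: [-3.142, 0.004, -2.811]
ft_force: [0.1, 0.4, -3.5]
width: 0.233
grasp_force: 30.0
```

Emit:
{"fn": "step_arm", "kwargs": {
  "motion": "0 0 -0.004 0 0 0; 0 0 -0.004 0 0 0; 0 0 -0.004 0 0 0"
}}

```text
time: 22.35
tcp_pos: [499.4, -342.8, -11.2]
ee_rot: [-3.141, 0.004, -2.811]
ft_force: [-1.5, 0.1, 2.9]
width: 0.231
grasp_force: 30.0
```

Emit:
{"fn": "step_arm", "kwargs": {
  "motion": "0 0 0 0 0 0; 0 0 0 0 0 0; 0 0 0 0 0 0; 0 0 0 0 0 0; 0 0 0 0 0 0",
  "gripper": 50
}}

```text
time: 22.98
tcp_pos: [499.2, -342.5, -11.9]
ee_rot: [-3.142, 0.004, -2.811]
ft_force: [1.0, -0.1, 0.5]
width: 0.534
grasp_force: 0.0
```

Emit:
{"fn": "step_arm", "kwargs": {
  "motion": "0 0 0.05 0 0 0; 0 0 0.15 0 0 0; 0 0 0.3 0 0 0; 0 0 0.45 0 0 0; 0 0 0.6 0 0 0; 0 0 0.65 0 0 0; 0 0 0.65 0 0 0"
}}

```text
time: 23.85
tcp_pos: [500.5, -343.7, 252.5]
ee_rot: [-3.135, 0.007, -2.811]
ft_force: [0.2, -0.2, -0.0]
width: 0.532
grasp_force: 0.0
```

```bash
python3 - <<'E'
from mal import *
cw=eyes.camera_info("wrist");im=eyes.get_image("wrist");it=eyes.get_image("top")
m=mask(im,(0,0,0),(180,255,75),(200,140,300,225));c=big(m);print("wrist head dark",cv2.boundingRect(c),cv2.minEnclosingCircle(c))
print("pred",proj(cw,[[544.9,-327.5,68],[402,-376.4,46]]).round(1))
b=(330,120,400,200);a=cv2.cvtColor(cv2.imread("pics/top0.png"),cv2.COLOR_BGR2RGB)
for i in(a,it):
    c=big(mask(i,(0,0,0),(180,255,60),(345,148,378,182)));print("top head",cv2.minEnclosingCircle(c))
a=cv2.cvtColor(cv2.imread("pics/scene0.png"),cv2.COLOR_BGR2RGB);isc=eyes.get_image("scene")
for i in(a,isc):
    c=big(mask(i,(0,0,0),(180,255,60),(190,280,230,325)));print("scene head",cv2.boundingRect(c))
E
```

```text
[ 500.50449765 -343.65647986  252.51582204] [-3.13501705  0.007326   -2.81132938] [ 0.24704044 -0.21767418 -0.0409772 ] 0.5319541878838061 0.0 [-0.75  0.22  1.36  0.    1.55 -2.65]
wrist head dark (233, 181, 43, 44) ((255.10723876953125, 202.66156005859375), 22.1953125)
pred [[254.2 201.9]
 [254.4  74.8]]
top head ((359.5, 164.125), 8.761699676513672)
top head ((358.2069091796875, 163.96551513671875), 8.455401420593262)
scene head (200, 291, 18, 20)
scene head (200, 290, 19, 20)
```

Mallet is standing as before (top head within 1 px, scene matching). Returning to the lever.

Emit:
{"fn": "step_arm", "kwargs": {
  "motion": "0.374 1 0 0 0 -0.0525; 0.374 1 0 0 0 -0.0525; 0.374 1 0 0 0 -0.0525; 0.374 1 0 0 0 -0.0525; 0.374 1 0 0 0 -0.0525; 0.374 1 0 0 0 -0.0525; 0.374 1 0 0 0 -0.0525; 0.374 1 0 0 0 -0.0525; 0.374 1 0 0 0 -0.0525; 0.374 1 0 0 0 -0.0525"
}}

```text
time: 25.25
tcp_pos: [648.1, 55.8, 247.3]
ee_rot: [-3.141, 0.002, 3.14]
ft_force: [0.4, 0.1, 0.0]
width: 0.531
grasp_force: 0.0
```

```bash
python3 - <<'E'
from mal import *
t=np.array([694.2,69.7,20.6])
print((t-p)/400)
E
```

```text
[648.12510324  55.82453294 247.34369197] [-3.14122271e+00  2.12480474e-03  3.13975453e+00] [0.3904154  0.12592154 0.01790722] 0.5312589671595613 0.0 [-0.05  0.32  1.25 -0.    1.57 -1.62]
[ 0.11518724  0.03468867 -0.56685923]
```

Emit:
{"fn": "step_arm", "kwargs": {
  "motion": "0.115 0.034 -0.05 0 0.03 0; 0.115 0.034 -0.1 0 0.06 0; 0.115 0.034 -0.15 0 0.0915 0; 0.115 0.034 -0.2 0 0.0915 0; 0.115 0.034 -0.3 0 0.0915 0; 0.115 0.034 -0.42 0 0.0915 0; 0.115 0.034 -0.52 0 0.0915 0; 0.115 0.034 -0.567 0 0.0915 0; 0.115 0.034 -0.567 0 0.0915 0; 0.115 0.034 -0.567 0 0.0915 0"
}}

```text
time: 26.5
tcp_pos: [696.3, 70.6, 23.8]
ee_rot: [3.142, -0.567, 3.141]
ft_force: [-0.2, 1.0, 0.4]
width: 0.531
grasp_force: 0.0
```

Emit:
{"fn": "step_arm", "kwargs": {
  "motion": "0 0 0 0 0 0; 0 0 0 0 0 0; 0 0 0 0 0 0; 0 0 0 0 0 0; 0 0 0 0 0 0; 0 0 0 0 0 0",
  "gripper": 0
}}

```text
time: 27.25
tcp_pos: [695.0, 69.8, 21.8]
ee_rot: [-3.14, -0.571, 3.14]
ft_force: [1.2, -4.9, 2.8]
width: 0.185
grasp_force: 30.0
```

```bash
python3 - <<'E'
from plan import *
P=np.array([604.5,p[1],64])
for d in (0,5,10,18,26,34,42,50,58,66,72,77.5,79):
    Q=R.from_rotvec([0,-np.radians(d),0]).apply(p-P)+P-p; print(d,(Q/400).round(3),round(-d/360,4))
E
```

```text
[695.01529082  69.78141958  21.80955543] [-3.1396195  -0.57074599  3.14001004] [ 1.21421539 -4.92100622  2.79604877] 0.18521759701330093 29.99751716852188 [-0.02  1.12  0.56 -0.01  2.04 -1.59]
0 [0. 0. 0.] 0.0
5 [0.008 0.    0.02 ] -0.0139
10 [0.015 0.    0.041] -0.0278
18 [0.022 0.    0.075] -0.05
26 [0.023 0.    0.11 ] -0.0722
34 [0.02  0.    0.145] -0.0944
42 [0.012 0.    0.179] -0.1167
50 [-0.     0.     0.211] -0.1389
58 [-0.017  0.     0.241] -0.1611
66 [-0.038  0.     0.269] -0.1833
72 [-0.056  0.     0.288] -0.2
77.5 [-0.074  0.     0.304] -0.2153
79 [-0.08   0.     0.307] -0.2194
```

Emit:
{"fn": "step_arm", "kwargs": {
  "motion": "0.008 -0.002 0.02 0 -0.0139 0; 0.015 -0.002 0.041 0 -0.0278 0; 0.022 -0.002 0.075 0 -0.05 0; 0.023 -0.002 0.11 0 -0.0722 0; 0.02 -0.002 0.145 0 -0.0944 0; 0.012 -0.002 0.179 0 -0.1167 0; 0 -0.002 0.211 0 -0.1389 0; 0 -0.002 0.211 0 -0.1389 0"
}}

```text
time: 28.25
tcp_pos: [692.6, 69.6, 106.8]
ee_rot: [-3.14, 0.304, -3.141]
ft_force: [-0.7, -4.3, -0.2]
width: 0.185
grasp_force: 30.0
```

Emit:
{"fn": "step_arm", "kwargs": {
  "motion": "-0.017 0 0.03 0 -0.0222 0; -0.038 0 0.058 0 -0.0444 0; -0.056 0 0.077 0 -0.0611 0; -0.074 0 0.093 0 -0.0764 0; -0.079 0 0.096 0 -0.08 0; -0.079 0 0.096 0 -0.08 0; -0.079 0 0.096 0 -0.08 0"
}}

```text
time: 29.12
tcp_pos: [663.5, 69.5, 144.0]
ee_rot: [3.14, 0.805, 3.139]
ft_force: [5.3, -8.0, -4.1]
width: 0.182
grasp_force: 30.0
```

```bash
python3 - <<'E'
from plan import *
im=eyes.get_image("scene");b=(280,180,345,250);m=mask(im,(0,150,60),(6,255,255),b)|mask(im,(174,150,60),(180,255,255),b);c=big(m);print("lever",c.min(0),c.max(0))
E
```

```text
[663.45527507  69.46404236 144.02312489] [3.14035834 0.80464123 3.13875565] [ 5.25748393 -8.03843855 -4.07735992] 0.18155136371050568 29.99179780483246 [-0.04  0.02  2.09  0.13  0.24 -1.72]
lever [302 198] [306 205]
```

The lever is back against its open stop. Releasing and backing out along the tool axis.

Emit:
{"fn": "step_arm", "kwargs": {
  "motion": "0 0 0 0 0 0; 0 0 0 0 0 0; 0 0 0 0 0 0; 0 0 0 0 0 0; 0 0 0 0 0 0; -0.1 0 0.1 0 0 0; -0.2 0 0.2 0 0 0; -0.3 0 0.3 0 0 0; -0.35 0 0.4 0 0 0; -0.35 0 0.4 0 0 0",
  "gripper": 50
}}

```text
time: 30.42
tcp_pos: [524.6, 70.3, 310.8]
ee_rot: [-3.14, 0.815, -3.14]
ft_force: [1.5, 0.6, 0.3]
width: 0.531
grasp_force: 0.0
```

Emit:
{"fn": "step_arm", "kwargs": {
  "motion": "0 -0.3 0.05 0 0 0; 0 -0.5 0.05 0 0 0; 0 -0.5 0.05 0 0 0; 0 -0.5 0.05 0 0 0; 0 -0.5 0.05 0 0 0"
}}

```text
time: 31.05
tcp_pos: [522.7, -132.6, 322.1]
ee_rot: [3.138, 0.801, 3.133]
ft_force: [-0.1, -0.4, -0.7]
width: 0.533
grasp_force: 0.0
```

```bash
python3 - <<'E'
from plan import *
rgb=lambda f:cv2.cvtColor(cv2.imread(f),cv2.COLOR_BGR2RGB)
B={"scene":(280,180,345,250),"top":(215,90,260,160)}
for n in("scene","top"):
    a,i=rgb(f"pics/{n}0.png"),eyes.get_image(n); ci=eyes.camera_info(n)
    for im in(a,i):
        b=B[n];m=mask(im,(0,150,60),(6,255,255),b)|mask(im,(174,150,60),(180,255,255),b);c=big(m);print(n,"lever",c.min(0),c.max(0))
    for nm,P,r in(("lid",[440,68,28],14),("pad",[505,68,120],8),("punch",[410.5,68.5,104],6),("cup",[700,-290,40],20),("vial",[655,335,60],20),("stack",[440,330,42],14),("mallet",[544,-327,40],20)):
        u,v=proj(ci,[P])[0].astype(int); sl=np.s_[v-r:v+r,u-r:u+r]
        print(" ",nm,u,v,"diff",np.abs(a[sl].astype(int)-i[sl]).mean().round(1))
E
```

```text
[ 522.65771695 -132.5671149   322.1012063 ] [3.13782067 0.80141002 3.13333886] [-0.1111707  -0.36722291 -0.67260261] 0.5327356973359376 0.0 [-0.78 -0.52  2.09  0.63  1.03 -2.53]
scene lever [297 198] [307 213]
scene lever [297 198] [307 213]
  lid 253 209 diff 2.4
  pad 268 198 diff 2.6
  punch 246 191 diff 2.5
  cup 257 317 diff 3.0
  vial 342 183 diff 2.7
  stack 291 165 diff 2.6
  mallet 207 301 diff 15.2
top lever [233 125] [238 141]
top lever [233 125] [238 141]
  lid 239 200 diff 6.5
  pad 237 175 diff 6.5
  punch 238 206 diff 6.4
  cup 343 122 diff 6.4
  vial 157 137 diff 5.8
  stack 159 202 diff 5.8
  mallet 357 166 diff 30.2
```

```bash
python3 - <<'E'
from plan import *
i=eyes.get_image("scene");a=cv2.cvtColor(cv2.imread("pics/scene0.png"),cv2.COLOR_BGR2RGB)
ok=[]
for k in(a,i):
    c=big(mask(k,(0,0,0),(180,255,50),(190,280,230,325)));ok.append(cv2.boundingRect(c))
print(ok)
if max(abs(np.subtract(*ok)))<=4: print(job.job_done())
E
```

```text
[ 522.83501856 -129.27587224  322.22081564] [3.1380529  0.80180288 3.13875622] [ 0.31853217  0.94730669 -0.71070615] 0.5295198387301688 0.0 [-0.78 -0.52  2.1   0.63  1.03 -2.53]
[(200, 292, 18, 19), (201, 291, 17, 19)]
the job is handed in; nothing more can be done
None
```

The job is handed in at about 31 s: lid clamped and marked with the mallet, punch sprung back, mallet standing on the cork mat as before, and lever fully open with the clamp raised. The camera comparison with the starting pictures shows the lid, glassware and stacked lids unmoved.

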